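# Put the dice away in the turning keeper

## Robot

A 6-joint arm with a two-finger parallel gripper is mounted at the origin on the work surface. World frame = base frame: x ahead of the robot, y to its left, z up, the work surface at z = 0. Lengths are in m, angles in rad, forces in N, time in s.
With the tool pointing down it reaches from about 0.375 to 0.975 m from the base axis. Payload 3.8 kg.
Tool frame: the origin (TCP) lies at the centre of the arm's flange, where the gripper is bolted on; the fingertips stand 173 mm ahead of it and the grasp point (between the pads) lies 155 mm ahead of it (bot.tip_reach is the distance from the TCP to the fingertips, in m); z points along the fingers, y is the line along which they close (so a half turn about z gives the same grasp; the last joint's range is limited). The gripper opens to 85 mm and grips with 20 to 120 N. Pads are 22 mm wide; open, the fingers measure 114 mm over their backs; the gripper's body (76 mm by 85 mm) begins 54 mm behind the grasp point. The pads swing forward as they close: fully open they stand 13 mm farther back than shut.
Start: joints at [1.174, 0.264, 1.604, -0, 1.274, -0.037], TCP at [0.238, 0.632, 0.405] pointing down, gripper open.
Joint ranges: [-2.63, 2.63], [-0.94, 2.18], [0.31, 2.57], [-1.31, 4.45], [0, 2.66], [-2.55, 2.55]. Speed limits (rad/s): [2.57, 2.57, 3.14, 3.14, 3.14, 3.14].

## Interface

Orientations are given as a rotation vector (axis times angle).
In Python, from workcell import bot gives the robot as it stands.
- The arm moves only by the tool drive_tool, never from a script. Its arguments are lists of equal length, an entry for each row: "claw": the finger opening in mm, from 0 to 85.4; "slide": the shift along the world's x, y, z each as a share of 0.5 m, from -1 to 1, a list of three; "yaw": the turn about the world's z as a share of 180 degrees, from -1 to 1. A call has 1 to 8 rows; each row is the pose to reach, as a shift and turn from the pose commanded when the call began, turning the shorter way round; what a row does not reach only later rows make up. A row lasts 1/12 s, in which the tool goes at most 41.7 mm and 7.16 degrees, less where a joint would pass 70% of its speed; a pose out of reach is approached as far as the arm can. A call with a number of a shift or a turn outside -1 to 1 is refused whole. A call with a gripper value outside its range is refused whole. The fingers move at their own pace and stop on an object; "newtons" is the grip in N (left out, the last holds). Time passes only in rows, so rows that repeat a pose let the fingers close. It gives the time, the measured TCP pose, the force, the opening and the grip force at its end, in the units of the state.
- bot.read_state(): the state, without advancing time (a new reading comes with each control period).
- bot.read_camera(name): name is "scene" or "top" or "wrist"; returns a dict with "color" (400x640x3 uint8, red, green, blue), "depth" (400x640 float32, m along the optical axis (not along the pixel's ray), 0 where there is no reading), "mtx" (3x3 intrinsics, pixels), "eye" and "rotation" of the camera in the world. Camera axes: x right, y up, looking along -z (the intrinsics and any distortion apply to the point x, -y, -z); pixel columns grow to the right and rows downward; lengths in m; the calibration is good to about 2 mm. A picture is of the moment at which its call begins.
- bot.finish_job(): hands the job in; it is judged then, once.
The state is a dict: "time": time; "q": joint angles; "joint_vel": joint speeds; "joint_torque": joint torques, N m; "tool_pos": TCP position; "tcp_rot": TCP orientation; "wrist_force": force on the tool from outside, world axes, zero at the start; "torque": the same for the moment, N m; "width": opening from 0.0 (shut) to 1.0 (fully open); "grip_force": force on a finger pad.
Only numpy, scipy, OpenCV 4.12 (cv2) and the standard library are available. Lean on these libraries where they do the work, as an engineer would, in place of code of your own. Each camera call takes 0.05 s, during which the arm holds its last target. There are 200 camera calls.

## Task

Put the two dice from the tray away in the round dice keeper, one in each of its two cups: turn the T-handle until a cup clicks onto its stop in the opening, drop in a die, turn to the other cup and load that. Then shut the keeper by turning until a solid block rests on its stop in the opening, let go, and leave the goblin and the paperweight as they stand.

Things in the scene. Friction and masses are not known exactly. Their poses are not given: they have to be found in the camera images.
- keeper: Round wooden dice keeper, fixed, 244 mm across. Origin: underside centre, on the turntable's axis, z up. Its flat ring hood (underside 50, top 54 mm up, radius 42 to 121.5) and skirt are cut away 33 degrees to either side of the keeper's own -x: the opening, about 80 mm wide at the cups. Only what stands in the opening can be reached from above.
- opening (a point): Point in the middle of the opening, fixed to the keeper: 70 mm from the axis along the keeper's -x, 22 mm up, where the floor centre of a cup lies when that cup is on its stop.
- turntable (a joint): Turntable angle in the keeper, rad, counter-clockwise from above. Spring stops at 0 (solid block, top 44 mm up, fills the opening: shut), 1.047 (cup 1 in the opening), 2.094 (cup 2) and 3.142 (second block: shut too). Clicks home from 0.07 rad either side, else stays where left; leaving a stop takes 0.3 N m. Hard ends -0.4, 3.54. Starts near 0, perhaps off the stop.
- handle (a point): Grip point on the turntable's axis, in its T-handle, 78 mm up: a dark wooden bar 52 mm long (point's x), 14 mm thick (its y), from 56 to 84 mm high, on a hub in the hood's central hole. It turns one to one with the turntable; at joint 0 and 3.142 its length points to the opening, at a cup's stop it is 60 degrees off.
- cup_1 (a point): Centre of the floor of cup 1 on the turntable, 22 mm above the shelf: a round wooden cup of 36 mm inside and 42 mm outside diameter, rim 10 mm above its floor (32 mm above the shelf), centred 70 mm from the axis. z up.
- cup_2 (a point): The same for cup 2, which follows 60 degrees behind cup 1.
- tray: Dark wooden dice tray, fixed, 170 mm (own x) by 210 mm (own y), board 7 mm thick, rim 24 mm high and 7 mm thick. Origin: centre of its underside.
- die_a: White acrylic die, a 20 mm cube with black pips. Origin at its centre, axes along its edges; it lies flat in the tray, its centre 17 mm above the shelf.
- die_b: The other die, just alike. Either die may go in either cup.
- goblin: Green plastic goblin miniature, loose, 32 mm base, 57 mm high, origin centre of its underside. Bystander.
- paperweight: Blue glass paperweight, loose, 72 mm across, 48 mm high, origin centre of its underside. Bystander.
There are look-alikes about, which are no part of the job. Leave any purple look-alike of the die_a alone.

How it is judged:
On the way, in this order (a step that is already met when the one before it is completed fails the run):
1. a cup is on its stop in the opening ((value of joint turntable between 0.9972 and 1.0972 rad or value of joint turntable between 2.0444 and 2.1444 rad)), for 0.2 s.
2. one die lies in the cup that is on its stop in the opening (((value of joint turntable between 0.9972 and 1.0972 rad and ((horizontal distance between die_a and cup_1 below 0.008 m and z of die_a in the frame of cup_1 between 0.006 and 0.014 m) or (horizontal distance between die_b and cup_1 below 0.008 m and z of die_b in the frame of cup_1 between 0.006 and 0.014 m))) or (value of joint turntable between 2.0444 and 2.1444 rad and ((horizontal distance between die_a and cup_2 below 0.008 m and z of die_a in the frame of cup_2 between 0.006 and 0.014 m) or (horizontal distance between die_b and cup_2 below 0.008 m and z of die_b in the frame of cup_2 between 0.006 and 0.014 m))))), for 0.2 s.
3. the other cup is on its stop in the opening, the first die still in its cup (((value of joint turntable between 2.0444 and 2.1444 rad and ((horizontal distance between die_a and cup_1 below 0.008 m and z of die_a in the frame of cup_1 between 0.006 and 0.014 m) or (horizontal distance between die_b and cup_1 below 0.008 m and z of die_b in the frame of cup_1 between 0.006 and 0.014 m))) or (value of joint turntable between 0.9972 and 1.0972 rad and ((horizontal distance between die_a and cup_2 below 0.008 m and z of die_a in the frame of cup_2 between 0.006 and 0.014 m) or (horizontal distance between die_b and cup_2 below 0.008 m and z of die_b in the frame of cup_2 between 0.006 and 0.014 m))))), for 0.2 s.
4. each cup holds one die, the cup just loaded still on its stop ((((horizontal distance between die_a and cup_1 below 0.008 m and z of die_a in the frame of cup_1 between 0.006 and 0.014 m) and (horizontal distance between die_b and cup_2 below 0.008 m and z of die_b in the frame of cup_2 between 0.006 and 0.014 m)) or ((horizontal distance between die_a and cup_2 below 0.008 m and z of die_a in the frame of cup_2 between 0.006 and 0.014 m) and (horizontal distance between die_b and cup_1 below 0.008 m and z of die_b in the frame of cup_1 between 0.006 and 0.014 m))) and (value of joint turntable between 0.9972 and 1.0972 rad or value of joint turntable between 2.0444 and 2.1444 rad)), for 0.2 s.
At the end, for the whole second after the job is handed in: One die lies flat in each cup (its centre within 8 mm of the cup's axis and 6 to 14 mm above the cup's floor), the turntable rests within 0.05 rad of a shut stop (0 or 3.142 rad), dice and turntable at rest (under 0.02 m/s and 0.05 rad/s) ((((horizontal distance between die_a and cup_1 below 0.008 m and z of die_a in the frame of cup_1 between 0.006 and 0.014 m) and (horizontal distance between die_b and cup_2 below 0.008 m and z of die_b in the frame of cup_2 between 0.006 and 0.014 m)) or ((horizontal distance between die_a and cup_2 below 0.008 m and z of die_a in the frame of cup_2 between 0.006 and 0.014 m) and (horizontal distance between die_b and cup_1 below 0.008 m and z of die_b in the frame of cup_1 between 0.006 and 0.014 m))) and (value of joint turntable between -0.05 and 0.05 rad or value of joint turntable between 3.0916 and 3.1916 rad) and linear speed of each of die_a, die_b below 0.02 m/s and velocity of joint turntable between -0.05 and 0.05 rad/s); the robot touches nothing.
It fails at once if the goblin is moved by more than 20 mm or knocked over (distance of goblin from where it was at the start of the episode above 0.02 m or angle between goblin's own z axis and vertical above 0.5 rad).
It fails at once if the paperweight is moved by more than 20 mm (distance of paperweight from where it was at the start of the episode above 0.02 m).
It also fails if it takes over 72 s, if anything falls off the work surface, if the arm or the gripper's body presses on something with over 40 N, if the wrist force passes 120 N, or if a joint passes its speed limit or range.

## Working session

There is one attempt and no reset: what is moved stays moved. The work goes in short steps, Python scripts to look and compute and a tool call to move; the robot and the scene stay as the last step left them, time stands still between calls to the robot, and variables do not carry over. Pictures are saved under pics/ and viewed, at most 10 in all, crops included, and the job is handed in when it is done.

Besides the shell and the picture viewer there is one more tool, called after "Call:" as name(argument=value, ...) on one line, values as JSON. drive_tool: Moves the arm, as the interface text tells. Shift numbers are shares of 0.5 m and turn numbers shares of 180 degrees, none past 1 either way. Its arguments: {"type":"object","properties":{"claw":{"type":"array","items":{"type":"number"}},"slide":{"type":"array","items":{"type":"array","items":{"type":"number"}}},"yaw":{"type":"array","items":{"type":"number"}},"newtons":{"type":"number"}},"required":["claw","slide","yaw"]}

```bash
mkdir -p pics; cat > h.py <<'E'
import numpy as np, cv2
from workcell import bot
def shot(n,f=None):
    c=bot.read_camera(n)
    if f: cv2.imwrite('pics/'+f,c['color'][:,:,::-1])
    return c
def ray(c,u,v):
    K=np.array(c['mtx']);d=np.linalg.inv(K)@[u,v,1]
    d=np.array([d[0],-d[1],-d[2]]);return np.array(c['eye']),np.array(c['rotation'])@d
def onz(c,u,v,z):
    e,d=ray(c,u,v);return e+d*(z-e[2])/d[2]
def dep(c,u,v):
    e,d=ray(c,u,v);return e+d*c['depth'][int(v),int(u)]
def tri(c1,p1,c2,p2):
    e1,d1=ray(c1,*p1);e2,d2=ray(c2,*p2)
    s=np.linalg.lstsq(np.c_[d1,-d2],e2-e1,rcond=None)[0]
    a=e1+s[0]*d1;b=e2+s[1]*d2;return (a+b)/2,np.linalg.norm(a-b)
E
python3 - <<'E'
from h import *
s=bot.read_state();print({k:np.round(v,3) for k,v in s.items()})
for n in('scene','top'):
    c=shot(n,n+'0.png');print(n,c['eye'],np.round(c['rotation'],3).tolist(),c['mtx'],{k for k in c})
E
```

```text
{'time': np.float64(0.0), 'q': array([ 1.174,  0.265,  1.605, -0.   ,  1.274, -0.037]), 'joint_vel': array([-0.   ,  0.   ,  0.001, -0.001,  0.   ,  0.   ]), 'joint_torque': array([-1.0000e-03, -5.1512e+01, -3.6730e+01, -0.0000e+00,  1.3000e-02,
        0.0000e+00]), 'tool_pos': array([0.238, 0.631, 0.403]), 'tcp_rot': array([-5.62e-01, -3.09e+00,  3.00e-03]), 'wrist_force': array([ 0.608,  0.041, -0.221]), 'torque': array([ 0.012,  0.015, -0.002]), 'grip_force': np.float64(0.0), 'width': np.float64(0.996)}
scene [1.04516531 0.39228628 0.55915901] [0.429, 0.971, 2.172] [[377.70244353   0.         322.96797144]
 [  0.         377.70244353 203.21551922]
 [  0.           0.           1.        ]] {'depth', 'color', 'eye', 'mtx', 'rotation'}
top [ 0.45317096 -0.00438233  1.02277537] [0.151, -0.114, -1.57] [[474.21275698   0.         316.26822036]
 [  0.         474.21275698 197.92224099]
 [  0.           0.           1.        ]] {'depth', 'color', 'eye', 'mtx', 'rotation'}
```

View pics/top0.png

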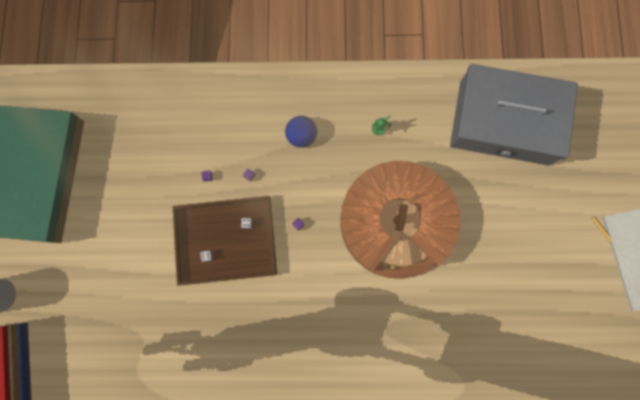

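View pics/scene0.png

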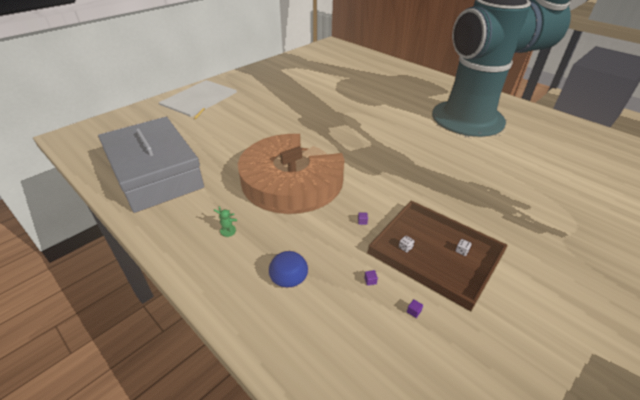

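The top view shows:
- White dice at (246,223) and (206,256), inside the dark tray.
- Purple look-alikes at (207,176), (249,175) and (299,224), outside the tray.
- Keeper at (400,218), with its opening facing down-image and a pale block in it. The dark handle is at (403,215).
- Goblin at (381,126) and paperweight at (301,131).
- Grey box with a bar handle at (515,110), which is not the keeper.

I choose the two white cubes in the tray.

```bash
sed -i "s/np.array(c\['rotation'\])@d/cv2.Rodrigues(np.array(c['rotation']))[0]@d/" h.py
cat >> h.py <<'E'
def cloud(c):
    v,u=np.mgrid[0:400,0:640];e,_=ray(c,0,0);K=np.array(c['mtx'])
    z=c['depth'];p=np.stack([(u-K[0,2])/K[0,0]*z,-(v-K[1,2])/K[1,1]*z,-z],-1)
    return p@cv2.Rodrigues(np.array(c['rotation']))[0].T+e
def whites(c,area=(20,4000)):
    h=cv2.cvtColor(c['color'],cv2.COLOR_RGB2HSV);m=((h[...,1]<60)&(h[...,2]>130)).astype(np.uint8)
    m=cv2.morphologyEx(m,cv2.MORPH_CLOSE,np.ones((3,3)))
    n,l,s,ce=cv2.connectedComponentsWithStats(m)
    return [(ce[i],s[i],l==i) for i in range(1,n) if area[0]<s[i,4]<area[1]]
E
python3 - <<'E'
from h import *
T=shot('top');S=shot('scene')
for n,c in(('top',T),('scene',S)):
    P=cloud(c)
    for ce,s,m in whites(c):
        q=P[m];q=q[np.isfinite(q).all(1)];med=np.median(q,0)
        if abs(med[1]-.2)<.3 and .2<med[0]<.7: print(n,ce.round(1),s.tolist(),med.round(4),onz(c,*ce,.027).round(4))
    print(n,'table z',np.median(P[...,2][(abs(P[...,1])<.3)&(abs(P[...,0]-.45)<.2)]))
    # hood
    g=(P[...,2]>.048)&(P[...,2]<.06)&(abs(P[...,1]+.18)<.15)&(abs(P[...,0]-.43)<.16)
    m=g.astype(np.uint8);q=P[g]
    cs=max(cv2.findContours(m,cv2.RETR_EXTERNAL,cv2.CHAIN_APPROX_NONE)[0],key=cv2.contourArea)
    print('hood',len(q),np.median(q[:,2]),q.min(0),q.max(0))
c=T;P=cloud(T)
# robust circle fit on hood top outer boundary from top
q=P[(abs(P[...,2]-.054)<.004)&(abs(P[...,1]+.18)<.15)&(abs(P[...,0]-.43)<.16)][:,:2]
hull=cv2.convexHull(q.astype(np.float32))[:,0]
print(cv2.minEnclosingCircle(hull.astype(np.float32)))
for u,v in [(301,131),(381,126),(403,215),(403,250)]: print(u,v,dep(T,u,v).round(3))
cv2.imwrite('pics/keep.png',cv2.resize(T['color'][150:290,330:470,::-1],(560,560),interpolation=cv2.INTER_CUBIC))
E
```

```text
top [245.5 173.8] [243, 169, 8, 11, 22] [0.6771 0.1745 0.0199] [0.676  0.1717 0.027 ]
top [245.3 222.4] [241, 218, 10, 10, 92] [0.5712 0.1701 0.0282] [0.5707 0.1696 0.027 ]
top [294.7 223.3] [292, 218, 8, 12, 23] [0.5698 0.0668 0.012 ] [0.5684 0.0649 0.027 ]
top [205.  255.5] [200, 251, 11, 10, 91] [0.5    0.2526 0.0285] [0.5009 0.2528 0.027 ]
top table z 0.0026661658907340957
hood 3957 0.055339694841813114 [ 0.4699986  -0.27543993  0.04801176] [ 0.58996257 -0.03210073  0.0599824 ]
scene [364.4 217.7] [358, 212, 11, 13, 35] [0.5652 0.0593 0.003 ] [0.5806 0.0709 0.027 ]
scene [407.3 242.7] [400, 236, 15, 16, 135] [0.5735 0.1727 0.0266] [0.5762 0.173  0.027 ]
scene [463.7 246.5] [457, 239, 15, 17, 155] [0.5085 0.254  0.0265] [0.5091 0.2548 0.027 ]
scene [374.  274.7] [365, 269, 14, 16, 34] [0.6647 0.1663 0.0012] [0.6811 0.1748 0.027 ]
scene [418.1 306.8] [409, 299, 15, 20, 33] [6.671e-01 2.644e-01 6.000e-04] [0.6819 0.2666 0.027 ]
scene table z 0.0020050153133930326
hood 1695 0.05468405580957569 [ 0.47303333 -0.27548623  0.04802913] [ 0.58999085 -0.03032602  0.05986868]
((0.5730990767478943, -0.15349557995796204), 0.12212435156106949)
301 131 [0.764 0.051 0.049]
381 126 [ 0.774 -0.12   0.049]
403 215 [ 0.578 -0.155  0.081]
403 250 [ 0.51  -0.158  0.046]
```

View pics/keep.png

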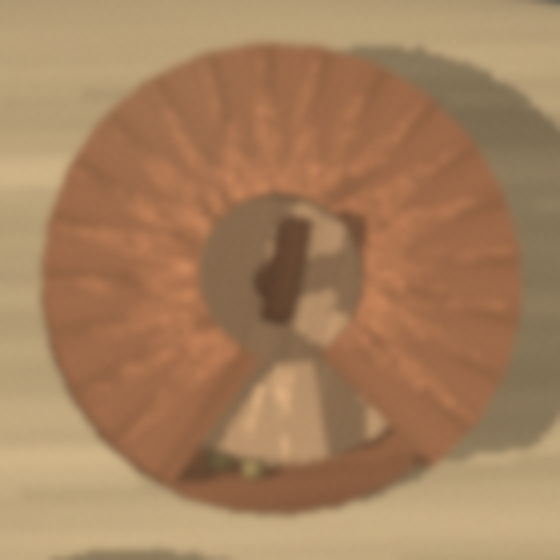

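The crop shows the bar at (285,265), a few degrees off the opening's direction, and the block slightly off centre in the opening. So the turntable starts off its stop. Next I move the wrist camera over the tray.

Call:
drive_tool(claw=[85,85,85,85,85,85,85,85], slide=[[0.56,-0.8,0],[0.56,-0.8,0],[0.56,-0.8,0],[0.56,-0.8,0],[0.56,-0.8,0],[0.56,-0.8,0],[0.56,-0.8,0],[0.56,-0.8,0]], yaw=[0,0,0,0,0,0,0,0])

```text
time: 0.87
tool_pos: [0.4294, 0.3568, 0.4047]
tcp_rot: [0.562, 3.091, 0.0]
wrist_force: [1.0, 0.8, -0.9]
width: 0.997
grip_force: 0.0
```

Call:
drive_tool(claw=[85,85,85,85,85,85,85], slide=[[0.2,-0.3,0],[0.2,-0.3,0],[0.2,-0.3,0],[0.2,-0.3,0],[0.2,-0.3,0],[0.2,-0.3,0],[0.2,-0.3,0]], yaw=[0,0,0,0,0,0,0])

```text
time: 1.45
tool_pos: [0.529, 0.2082, 0.4044]
tcp_rot: [-0.566, -3.089, -0.001]
wrist_force: [-0.2, 0.9, 1.3]
width: 0.991
grip_force: 0.0
```

```bash
python3 - <<'E'
from h import *
s=bot.read_state();print({k:np.round(s[k],3) for k in('time','q','tool_pos','tcp_rot')})
print(cv2.Rodrigues(s['tcp_rot'])[0].round(3))
c=shot('wrist','w1.png');print(c['eye'],cv2.Rodrigues(np.array(c['rotation']))[0].round(3).tolist(),c['mtx'][0][0])
E
```

```text
{'time': np.float64(1.45), 'q': array([ 3.310e-01,  6.400e-02,  1.836e+00,  1.000e-03,  1.243e+00,
       -8.780e-01]), 'tool_pos': array([0.529, 0.208, 0.404]), 'tcp_rot': array([-5.660e-01, -3.089e+00, -1.000e-03])}
[[-0.935  0.354 -0.001]
 [ 0.354  0.935  0.001]
 [ 0.001  0.    -1.   ]]
[0.4652475  0.2335596  0.37354169] [[0.354, -0.901, -0.252], [0.935, 0.341, 0.095], [0.0, -0.27, 0.963]] 306.95415221120544
```

View pics/w1.png

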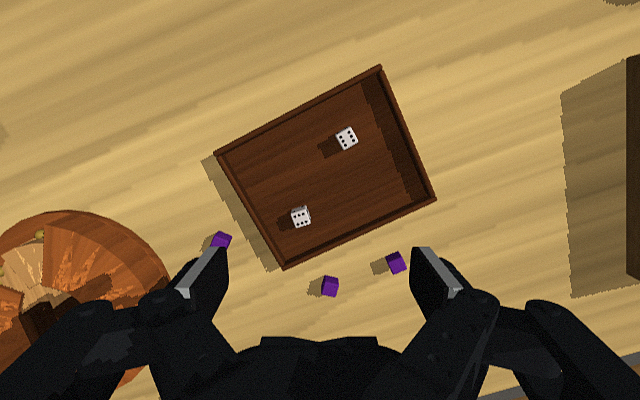

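The wrist view shows the white dice at (346,138) and (301,217) inside the tray. The purple cubes at (221,240), (330,286) and (396,262) are outside it. I'll measure the dice, then the keeper.

```bash
cat >> h.py <<'E'
def dice(c,T,tops):
    P=cloud(c);out=[]
    for ce,s,m in whites(c,(40,4000)):
        q=P[m];zt=np.percentile(q[:,2],70)
        if not .02<zt<.04: continue
        t=m&(P[...,2]>zt-.004)
        r=cv2.minAreaRect(np.argwhere(t)[:,::-1].astype(np.float32))
        co=np.array([onz(c,*p,.027) for p in cv2.boxPoints(r)])
        e=co[1]-co[0];f=co[2]-co[1]
        yaw=np.degrees(np.arctan2(e[1],e[0]))%90
        cen=onz(c,*r[0],.027)
        best=min(tops,key=lambda k:np.linalg.norm(onz(T,*k,.027)-cen))
        X,g=tri(c,r[0],T,best)
        print(np.round(r[0],1),'plane',cen.round(4),'depth z',round(zt,4),'tri',X.round(4),'gap',round(g,4),'size',np.linalg.norm(e).round(4),np.linalg.norm(f).round(4),'yaw',yaw.round(1))
E
python3 - <<'E'
from h import *
c=shot('wrist');T=shot('top')
dice(c,T,[(245.8,222.8),(205.5,255.8)])
P=cloud(T)
k=(abs(P[...,1]+.155)<.16)&(abs(P[...,0]-.575)<.16)
q=P[k&(abs(P[...,2]-.055)<.004)][:,:2]
print('hood',cv2.minEnclosingCircle(q.astype(np.float32)))
C=np.array(cv2.minEnclosingCircle(q.astype(np.float32))[0])
r=np.linalg.norm(q-C,axis=1);a=np.degrees(np.arctan2(*(C-q)[:,::-1].T))  # angle from -x
s=(r>80)|((r>.06)&(r<.115))
aa=np.sort(a[s]);i=np.argmax(np.diff(aa));print('opening edges deg from -x (ccw+)',aa[i],aa[i+1],'mid',(aa[i]+aa[i+1])/2)
h=P[k&(P[...,2]>.07)&(P[...,2]<.095)]
print('bar n',len(h),'z',np.median(h[:,2]),cv2.minAreaRect((h[:,:2]*1000).astype(np.float32)))
for nm,X in(('scene',shot('scene')),):
    P2=cloud(X);k2=(abs(P2[...,1]+.155)<.16)&(abs(P2[...,0]-.575)<.16)
    h=P2[k2&(P2[...,2]>.07)&(P2[...,2]<.095)];print(nm,len(h),np.percentile(h[:,2],90),cv2.minAreaRect((h[:,:2]*1000).astype(np.float32)))
    q=P2[k2&(abs(P2[...,2]-.055)<.003)][:,:2];print(cv2.minEnclosingCircle(q.astype(np.float32)))
E
```

```text
[346.2 138.8] plane [0.5024 0.2531 0.027 ] depth z 0.0274 tri [0.5016 0.253  0.0239] gap 0.0022 size 0.0187 0.0197 yaw 8.9
[299.8 218.8] plane [0.5717 0.1702 0.027 ] depth z 0.0273 tri [0.571  0.1694 0.0257] gap 0.0024 size 0.0193 0.0197 yaw 88.5
hood ((0.6094187498092651, -0.1910344809293747), 0.1731286495923996)
opening edges deg from -x (ccw+) -33.42157509868318 -13.432412026961103 mid -23.42699356282214
bar n 258 z 0.08450430005232001 ((650.5263061523438, -220.162353515625), (33.919395446777344, 251.22164916992188), 47.89826583862305)
scene 197 0.0851633192411819 ((653.8126831054688, -216.63104248046875), (37.010704040527344, 247.66299438476562), 48.61634063720703)
((0.5781768560409546, -0.15308988094329834), 0.12341886013746262)
```

Call:
drive_tool(claw=[85,85,85,85,85,85,85,85], slide=[[0.22,-0.72,0],[0.22,-0.72,0],[0.22,-0.72,0],[0.22,-0.72,0],[0.22,-0.72,0],[0.22,-0.72,0],[0.22,-0.72,0],[0.22,-0.72,0]], yaw=[-0.88,-0.88,-0.88,-0.88,-0.88,-0.88,-0.88,-0.88])

```text
time: 2.32
tool_pos: [0.6266, -0.1103, 0.4049]
tcp_rot: [1.98, 2.439, 0.001]
wrist_force: [0.6, 0.3, 1.1]
width: 0.995
grip_force: 0.0
```

Call:
drive_tool(claw=[85,85,85,85,85,85,85,85], slide=[[0.02,-0.06,0],[0.02,-0.06,0],[0.02,-0.06,0],[0.02,-0.06,0],[0.02,-0.06,0],[0.02,-0.06,0],[0.02,-0.06,0],[0.02,-0.06,0]], yaw=[-0.5,-0.5,-0.5,-0.5,-0.5,-0.5,-0.5,-0.5])

```text
time: 2.98
tool_pos: [0.6365, -0.1383, 0.4046]
tcp_rot: [-2.907, -1.191, 0.0]
wrist_force: [0.1, 1.0, 0.7]
width: 0.996
grip_force: 0.0
```

Call:
drive_tool(claw=[85,85,85,85,85,85,85], slide=[[0,0,0],[0,0,0],[0,0,0],[0,0,0],[0,0,0],[0,0,0],[0,0,0]], yaw=[-0.25,-0.25,-0.25,-0.25,-0.25,-0.25,-0.25])

```text
time: 3.57
tool_pos: [0.6364, -0.1382, 0.4046]
tcp_rot: [-3.141, 0.011, 0.0]
wrist_force: [0.4, -0.2, 0.6]
width: 0.997
grip_force: 0.0
```

```bash
cat >> h.py <<'E'
def pose():
    s=bot.read_state();R=cv2.Rodrigues(s['tcp_rot'])[0]
    print('t',s['time'],'tcp',np.round(s['tool_pos'],4),'psi',np.degrees(np.arctan2(R[1,1],R[0,1])).round(2),'tilt',R[:,2].round(3),'w',round(s['width'],3),'f',np.round(s['wrist_force'],1),'q6',round(s['q'][5],2));return s
def bar(c,C0=(.575,-.155)):
    P=cloud(c);k=np.hypot(P[...,0]-C0[0],P[...,1]-C0[1])<.045
    h=P[k&(P[...,2]>.079)&(P[...,2]<.092)]
    (x,y),(w,l),a=r=cv2.minAreaRect((h[:,:2]*1000).astype(np.float32))
    if w>l: a+=90;
    a=(a+90)%180   # long side direction, world angle
    print('bar',round(x,1),round(y,1),'size',round(w,1),round(l,1),'dir',round(a,1),'z',np.median(h[:,2]).round(4))
def hood(c,C0=(.575,-.155)):
    P=cloud(c);k=np.hypot(P[...,0]-C0[0],P[...,1]-C0[1])<.135
    q=P[k&(abs(P[...,2]-.055)<.0035)][:,:2]
    C,r=cv2.minEnclosingCircle(q.astype(np.float32));C=np.array(C)
    d=q-C;rr=np.hypot(*d.T);a=np.degrees(np.arctan2(-d[:,1],-d[:,0]))
    aa=np.sort(a[(rr>.06)&(rr<.112)&(abs(a)<70)]);i=np.argmax(np.diff(aa))
    # inner-hole circle fit
    b=np.floor((a+180)/6);inn=np.array([rr[b==j].min() for j in np.unique(b)])
    print('hood C',C.round(4),'r',round(r,4),'edges',aa[i].round(1),aa[i+1].round(1),'mid',((aa[i]+aa[i+1])/2).round(2),'inner r',np.median(inn).round(4))
E
python3 - <<'E'
from h import *
pose();c=shot('wrist','w2.png')
for n in('top','scene','wrist'):
    c=shot(n);print(n);bar(c);hood(c)
E
```

```text
t 3.5667 tcp [ 0.6364 -0.1382  0.4046] psi -90.39 tilt [-0.  0. -1.] w 0.997 f [ 0.4 -0.2  0.6] q6 1.33
top
bar 591.2 -159.6 size 7.9 17.5 dir 171.4 z 0.0855
hood C [ 0.5758 -0.1531] r 0.1225 edges -44.0 -42.6 mid -43.28 inner r 0.0545
scene
bar 579.0 -152.4 size 17.3 50.8 dir 163.9 z 0.084
hood C [ 0.5784 -0.1537] r 0.1238 edges -20.8 32.2 mid 5.71 inner r 0.0418
wrist
bar 576.4 -152.1 size 14.0 52.1 dir 167.2 z 0.0837
hood C [ 0.5759 -0.1521] r 0.1226 edges -21.7 29.6 mid 3.97 inner r 0.0418
```

View pics/w2.png

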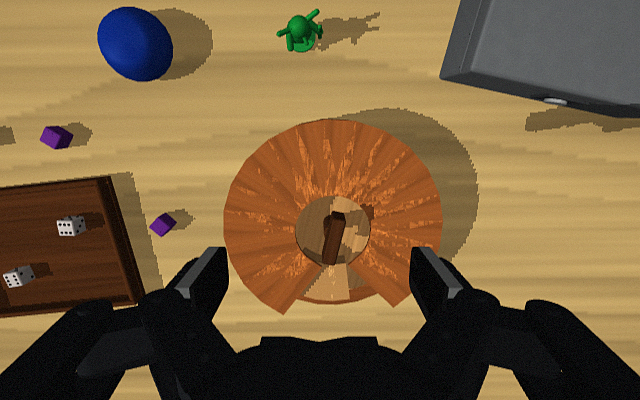

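The wrist view shows the bar at (334,238), the keeper hood centred at (333,222), and hood corners of the opening at (275,312) and (412,300). The bar lies about 18° clockwise of the opening's direction. I'll pin down the opening angle from the hood edges.

```bash
python3 - <<'E'
from h import *
C=np.array([.576,-.1523])
for n in('top','scene','wrist'):
    P=cloud(shot(n));d=P[...,:2]-C;r=np.hypot(d[...,0],d[...,1]);a=np.degrees(np.arctan2(-d[...,1],-d[...,0]))
    k=(r>.055)&(r<.10)&(abs(a)<60)
    print(n,[f"{x}:{np.median(P[...,2][k&(abs(a-x)<1.5)])*1000:.0f}/{(k&(abs(a-x)<1.5)).sum()}" for x in range(-48,58,3)])
E
```

```text
top ['-48:56/11', '-45:56/2', '-42:nan/0', '-39:nan/0', '-36:670/4', '-33:670/20', '-30:671/32', '-27:671/44', '-24:671/48', '-21:671/60', '-18:670/60', '-15:669/57', '-12:668/60', '-9:667/54', '-6:643/558', '-3:656/315', '0:660/249', '3:647/164', '6:629/80', '9:627/60', '12:623/37', '15:620/7', '18:nan/0', '21:nan/0', '24:nan/0', '27:nan/0', '30:nan/0', '33:nan/0', '36:nan/0', '39:nan/0', '42:nan/0', '45:nan/0', '48:nan/0', '51:nan/0', '54:nan/0', '57:nan/0']
scene ['-48:55/21', '-45:55/23', '-42:55/14', '-39:55/21', '-36:54/16', '-33:55/21', '-30:55/18', '-27:55/18', '-24:55/8', '-21:55/1', '-18:nan/0', '-15:45/5', '-12:45/9', '-9:45/9', '-6:45/12', '-3:45/14', '0:44/15', '3:44/11', '6:45/16', '9:45/14', '12:44/14', '15:45/8', '18:43/3', '21:nan/0', '24:nan/0', '27:24/1', '30:23/4', '33:55/1', '36:55/16', '39:54/14', '42:55/16', '45:55/15', '48:54/17', '51:54/16', '54:55/18', '57:54/17']
wrist ['-48:54/126', '-45:54/121', '-42:54/115', '-39:54/119', '-36:54/119', '-33:54/117', '-30:54/116', '-27:54/102', '-24:53/57', '-21:44/66', '-18:44/84', '-15:44/90', '-12:44/93', '-9:44/91', '-6:44/93', '-3:44/90', '0:44/84', '3:44/97', '6:44/90', '9:44/91', '12:44/94', '15:43/81', '18:22/86', '21:22/74', '24:22/61', '27:22/26', '30:54/25', '33:54/63', '36:54/116', '39:54/116', '42:54/121', '45:54/115', '48:54/123', '51:54/121', '54:54/120', '57:54/125']
  return _methods._mean(a, axis=axis, dtype=dtype,
  ret = ret.dtype.type(ret / rcount)
```

The opening direction is φ≈5° and the bar lies at −12.8°, so θ0≈−18°. Gripping the bar at ψ=−102.8° and turning +78° should bring cup 1 to its stop.

Call:
drive_tool(claw=[60,60,60,60,60,60,60,60], slide=[[-0.12,-0.028,-0.05],[-0.12,-0.028,-0.05],[-0.12,-0.028,-0.1],[-0.12,-0.028,-0.2],[-0.12,-0.028,-0.27],[-0.12,-0.028,-0.337],[-0.12,-0.028,-0.337],[-0.12,-0.028,-0.337]], yaw=[-0.069,-0.069,-0.069,-0.069,-0.069,-0.069,-0.069,-0.069])

```text
time: 4.58
tool_pos: [0.575, -0.1537, 0.234]
tcp_rot: [-3.121, 0.345, 0.009]
wrist_force: [0.7, 0.8, 0.2]
width: 0.699
grip_force: 0.0
```

Call:
drive_tool(claw=[8,8,8,8,8,8,8,8], slide=[[0,0,0],[0,0,0],[0,0,0],[0,0,0],[0,0,0],[0,0,0],[0,0,0],[0,0,0]], yaw=[0,0,0,0,0,0,0,0], newtons=60)

```text
time: 5.25
tool_pos: [0.5778, -0.1538, 0.2394]
tcp_rot: [-3.122, 0.346, -0.008]
wrist_force: [0.7, 3.4, 4.5]
width: 0.148
grip_force: 60.1
```

```bash
python3 - <<'E'
from h import *
s=pose();print(s['torque'],s['grip_force'])
E
```

```text
t 5.25 tcp [ 0.5778 -0.1538  0.2394] psi -102.64 tilt [ 0.005 -0.    -1.   ] w 0.148 f [0.7 3.4 4.5] q6 1.49
[ 0.50152528  0.00880484 -0.07460373] 60.099366903305054
```

Call:
drive_tool(claw=[8,8,8,8,8,8,8,8], slide=[[0,0,0],[0,0,0],[0,0,0],[0,0,0],[0,0,0],[0,0,0],[0,0,0],[0,0,0]], yaw=[0.035,0.07,0.105,0.14,0.175,0.21,0.245,0.28])

```text
time: 5.92
tool_pos: [0.5775, -0.1521, 0.2394]
tcp_rot: [-2.968, -1.022, -0.008]
wrist_force: [-1.6, 11.9, 9.0]
width: 0.149
grip_force: 60.7
```

Call:
drive_tool(claw=[8,8,8,8,8,8,8], slide=[[0,0,0],[0,0,0],[0,0,0],[0,0,0],[0,0,0],[0,0,0],[0,0,0]], yaw=[0.035,0.07,0.105,0.14,0.153,0.153,0.153])

```text
time: 6.5
tool_pos: [0.5768, -0.1516, 0.2394]
tcp_rot: [-2.643, -1.691, -0.007]
wrist_force: [-2.9, 13.0, 12.3]
width: 0.146
grip_force: 61.0
```

```bash
python3 - <<'E'
from h import *
s=pose();print(s['torque'],s['grip_force'])
E
```

```text
t 6.5 tcp [ 0.5768 -0.1516  0.2394] psi -24.77 tilt [ 0.002  0.005 -1.   ] w 0.146 f [-2.9 13.  12.3] q6 0.13
[ 2.10739918  0.55681043 -0.11084566] 61.039180755615234
```

Call:
drive_tool(claw=[60,60,60,60,60,60,60,60], slide=[[0,0,0],[0,0,0],[0,0,0],[0,0,0],[0,0.05,0.08],[0,0.1,0.16],[0,0.15,0.24],[0,0.2,0.32]], yaw=[0,0,0,0,0,0,0,0])

```text
time: 7.17
tool_pos: [0.5759, -0.0654, 0.3787]
tcp_rot: [-2.646, -1.694, 0.001]
wrist_force: [0.5, -0.3, -0.7]
width: 0.707
grip_force: 0.0
```

```bash
python3 - <<'E'
from h import *
pose();c=shot('wrist','w3.png');bar(c,(.576,-.152));hood(c,(.576,-.152))
S=shot('scene');bar(S,(.576,-.152))
C=np.array([.576,-.1523])
P=cloud(c);d=P[...,:2]-C;r=np.hypot(d[...,0],d[...,1]);a=np.degrees(np.arctan2(-d[...,1],-d[...,0]))
k=(r>.045)&(r<.112)&(abs(a)<50)
# cup rim points
q=P[k&(abs(P[...,2]-.0325)<.0025)]
print(len(q),cv2.minEnclosingCircle(q[:,:2].astype(np.float32)),np.median(q,0))
np.save('/tmp/P.npy',P)
E
```

```text
t 7.1667 tcp [ 0.5759 -0.0654  0.3787] psi -24.75 tilt [-0.001 -0.    -1.   ] w 0.707 f [ 0.5 -0.3 -0.7] q6 0.28
bar 576.4 -151.7 size 51.7 14.2 dir 64.8 z 0.0839
hood C [ 0.5788 -0.1494] r 0.1223 edges -17.0 29.3 mid 6.19 inner r 0.0392
bar 579.1 -151.7 size 52.3 13.5 dir 64.8 z 0.0842
265 ((0.5189437866210938, -0.16478143632411957), 0.03464542701840401) [ 0.50523923 -0.16357934  0.03167271]
```

View pics/w3.png

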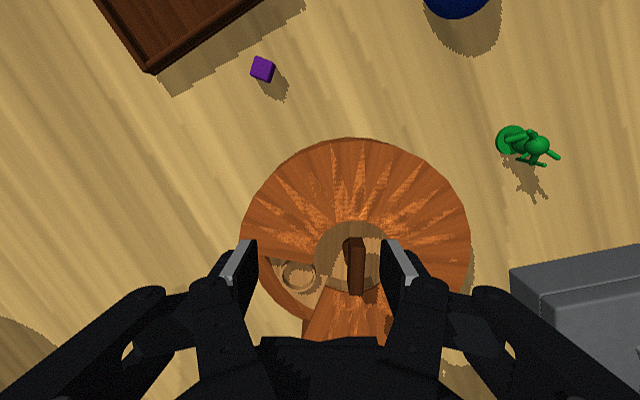

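The view shows the cup at (299,275), in the opening, and the bar at (355,265) at 64.8°, which implies φ=4.8°. I'll check the cup's centre, and the stop, by fitting its rim.

```bash
cat >> h.py <<'E'
from scipy.optimize import least_squares
def cup(c,E=(.5062,-.158)):
    P=cloud(c);r=np.hypot(P[...,0]-E[0],P[...,1]-E[1])
    q=P[(abs(P[...,2]-.032)<.0025)&(r>.010)&(r<.030)]
    f=least_squares(lambda x:np.hypot(q[:,0]-x[0],q[:,1]-x[1])-.0195,E,loss='soft_l1',f_scale=.001)
    fl=P[(r<.012)][:,2]
    print('cup',f.x.round(4),'n',len(q),'resid',np.median(abs(f.fun)).round(4),'rim z',np.median(q[:,2]).round(4),'floor z',np.median(fl).round(4))
E
python3 - <<'E'
from h import *
cup(shot('wrist'));cup(shot('scene'));cup(shot('top'))
E
```

```text
cup [ 0.5068 -0.1574] n 245 resid 0.0008 rim z 0.0316 floor z 0.022
cup [ 0.5091 -0.1573] n 40 resid 0.0009 rim z 0.0319 floor z 0.0231
cup [ 0.506  -0.1583] n 70 resid 0.0008 rim z 0.0324 floor z 0.0232
```

Three views agree on the cup centre (0.5065, −0.1577), with the rim at 32 mm and the floor at 22 mm. Now to the nearer die.

Call:
drive_tool(claw=[40,40,40,40,40,40,40,40], slide=[[-0.009,0.47,0],[-0.009,0.47,0],[-0.009,0.47,0],[-0.009,0.47,0],[-0.009,0.47,0],[-0.009,0.47,0],[-0.009,0.47,0],[-0.009,0.47,0]], yaw=[0.129,0.129,0.129,0.129,0.129,0.129,0.129,0.129])

```text
time: 8.08
tool_pos: [0.5712, 0.1697, 0.3747]
tcp_rot: [-2.246, -2.194, 0.007]
wrist_force: [0.0, -0.5, -0.3]
width: 0.47
grip_force: 0.0
```

```bash
python3 - <<'E'
from h import *
pose();c=shot('wrist');cv2.imwrite('pics/w4.png',c['color'][:,:,::-1]);dice(c,shot('top'),[(245.8,222.8),(205.5,255.8)])
E
```

```text
t 8.0833 tcp [0.5712 0.1697 0.3747] psi -1.35 tilt [-0.004 -0.002 -1.   ] w 0.47 f [ 0.  -0.5 -0.3] q6 0.27
[248.2  98.4] plane [0.503 0.253 0.027] depth z 0.0272 tri [0.501  0.2536 0.0188] gap 0.0007 size 0.0189 0.0188 yaw 11.7
[320.5 179.5] plane [0.5723 0.1701 0.027 ] depth z 0.0272 tri [0.5713 0.1692 0.0218] gap 0.002 size 0.0178 0.0183 yaw 88.7
```

View pics/w4.png

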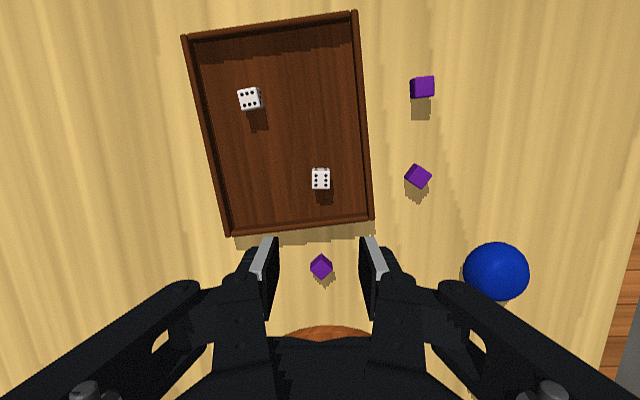

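The close view shows the target white die at (320,179), between the fingers' axis and clear of the rim. The purple cubes are outside the tray. Descending in two stages.

Call:
drive_tool(claw=[40,40,40,40,40,40,40], slide=[[0.001,0,-0.07],[0.001,0,-0.14],[0.001,0,-0.21],[0.001,0,-0.28],[0.001,0,-0.31],[0.001,0,-0.31],[0.001,0,-0.31]], yaw=[0,0,0,0,0,0,0])

```text
time: 8.77
tool_pos: [0.5718, 0.1674, 0.221]
tcp_rot: [-2.251, -2.189, 0.005]
wrist_force: [-0.1, 0.4, 0.4]
width: 0.47
grip_force: 0.0
```

```bash
python3 -c "
from h import *
for i in range(3): pose(); bot.read_camera('top')"
```

```text
t 8.7667 tcp [0.5718 0.1674 0.221 ] psi -1.6 tilt [-0.003 -0.001 -1.   ] w 0.47 f [-0.1  0.4  0.4] q6 0.27
t 8.8167 tcp [0.5728 0.168  0.2229] psi -1.58 tilt [ 0. -0. -1.] w 0.472 f [0.5 0.2 0.5] q6 0.27
t 8.8667 tcp [0.5734 0.1684 0.2241] psi -1.55 tilt [ 0.003  0.    -1.   ] w 0.472 f [ 0.4  0.1 -0. ] q6 0.27
```

Call:
drive_tool(claw=[40,40,40,40,40,40], slide=[[-0.002,0.002,-0.035],[-0.002,0.002,-0.071],[-0.002,0.002,-0.071],[-0.002,0.002,-0.071],[-0.002,0.002,-0.071],[-0.002,0.002,-0.071]], yaw=[0,0,0,0,0,0])

```text
time: 9.42
tool_pos: [0.5722, 0.1705, 0.189]
tcp_rot: [2.248, 2.192, 0.004]
wrist_force: [-0.7, -0.1, 0.2]
width: 0.473
grip_force: 0.0
```

Call:
drive_tool(claw=[10,10,10,10,10,10,10], slide=[[0,0,0],[0,0,0],[0,0,0],[0,0,0],[0,0,0],[0,0,0],[0,0,0]], yaw=[0,0,0,0,0,0,0], newtons=30)

```text
time: 10.0
tool_pos: [0.572, 0.1705, 0.1884]
tcp_rot: [2.249, 2.192, 0.003]
wrist_force: [-0.7, -0.3, 5.6]
width: 0.226
grip_force: 30.0
```

```bash
python3 -c "
from h import *
s=pose();print(s['grip_force'])"
```

```text
t 10.0 tcp [0.572  0.1705 0.1884] psi -1.46 tilt [ 0.002  0.001 -1.   ] w 0.226 f [-0.7 -0.3  5.6] q6 0.27
30.022523403167725
```

Die gripped at a width of about 19 mm. Lift, then carry it to above the cup.

Call:
drive_tool(claw=[10,10,10,10,10,10,10,10], slide=[[0,0,0.07],[0,0,0.14],[0,0,0.223],[-0.02,-0.08,0.223],[-0.035,-0.16,0.223],[-0.05,-0.24,0.223],[-0.065,-0.32,0.223],[-0.08,-0.4,0.223]], yaw=[0,0,0,0.035,0.035,0.035,0.035,0.035])

```text
time: 10.67
tool_pos: [0.5304, -0.0312, 0.2986]
tcp_rot: [2.125, 2.314, 0.0]
wrist_force: [1.0, -0.5, -0.8]
width: 0.222
grip_force: 29.5
```

Call:
drive_tool(claw=[10,10,10,10,10,10], slide=[[-0.015,-0.075,0],[-0.03,-0.15,0],[-0.045,-0.22,0],[-0.051,-0.256,0],[-0.051,-0.256,0],[-0.051,-0.256,0]], yaw=[0,0,0,0,0,0])

```text
time: 11.17
tool_pos: [0.5053, -0.1586, 0.2983]
tcp_rot: [-2.129, -2.31, -0.0]
wrist_force: [0.1, 0.1, -0.1]
width: 0.224
grip_force: 29.5
```

```bash
python3 -c "
from h import *
pose();c=bot.read_camera('wrist');bot.read_camera('top');pose()
for ce,s,m in whites(c,(40,9000)):
  q=cloud(c)[m];print(ce.round(),s[4],np.median(q,0).round(4),q.min(0).round(4),q.max(0).round(4))"
```

```text
t 11.1667 tcp [ 0.5053 -0.1586  0.2983] psi 4.68 tilt [-0.     0.001 -1.   ] w 0.224 f [ 0.1  0.1 -0.1] q6 -0.43
t 11.2667 tcp [ 0.5057 -0.1571  0.2983] psi 4.83 tilt [-0.     0.001 -1.   ] w 0.227 f [-0.2  0.  -0.1] q6 -0.43
[319. 258.] 1694 [ 0.5056 -0.1548  0.1365] [ 0.4956 -0.1897  0.0207] [ 0.5157 -0.0893  0.2675]
[351. 254.] 404 [ 0.5182 -0.1455  0.15  ] [ 0.4999 -0.186   0.0295] [ 0.5283 -0.0893  0.2675]
[286. 254.] 396 [ 0.4913 -0.1478  0.1498] [ 0.4887 -0.1513  0.1289] [ 0.4999 -0.0893  0.2675]
```

Call:
drive_tool(claw=[10,10,10,10,10,10,10,10], slide=[[0.002,-0.001,-0.06],[0.002,-0.001,-0.12],[0.002,-0.001,-0.15],[0.002,-0.001,-0.17],[0.002,-0.001,-0.184],[0.002,-0.001,-0.184],[0.002,-0.001,-0.184],[0.002,-0.001,-0.184]], yaw=[0,0,0,0,0,0,0,0])

```text
time: 11.93
tool_pos: [0.5076, -0.1582, 0.2077]
tcp_rot: [2.124, 2.312, 0.001]
wrist_force: [0.5, 0.6, 0.3]
width: 0.225
grip_force: 29.5
```

```bash
python3 -c "
from h import *
pose()"
```

```text
t 11.9333 tcp [ 0.5076 -0.1582  0.2077] psi 4.87 tilt [ 0.002 -0.001 -1.   ] w 0.225 f [0.5 0.6 0.3] q6 -0.43
```

Call:
drive_tool(claw=[10,32,32,32,32,32,32,32], slide=[[-0.002,0,-0.002],[-0.002,0,-0.002],[-0.002,0,-0.002],[-0.002,0,-0.002],[-0.002,0,0.02],[-0.002,0,0.09],[-0.002,0.08,0.16],[-0.002,0.15,0.24]], yaw=[0,0,0,0,0,0,-0.04,-0.08])

```text
time: 12.6
tool_pos: [0.5054, -0.0989, 0.3112]
tcp_rot: [-2.406, -2.019, 0.0]
wrist_force: [-0.2, 0.2, -1.1]
width: 0.378
grip_force: 0.0
```

Call:
drive_tool(claw=[60,60,60,60], slide=[[0.05,0.05,0.06],[0.1,0.05,0.12],[0.14,0.05,0.12],[0.14,0.05,0.12]], yaw=[-0.04,-0.08,-0.08,-0.08])

```text
time: 12.93
tool_pos: [0.5797, -0.0733, 0.3748]
tcp_rot: [2.626, 1.711, 0.013]
wrist_force: [-1.3, 0.9, -0.7]
width: 0.703
grip_force: 0.0
```

```bash
cat >> h.py <<'E'
def incup(c,E=(.5066,-.1578)):
    P=cloud(c);r=np.hypot(P[...,0]-E[0],P[...,1]-E[1])
    q=P[(r<.03)&(abs(P[...,2]-.042)<.0035)]
    (x,y),(w,l),a=cv2.minAreaRect((q[:,:2]*1000).astype(np.float32))
    print('die top',round(x,1),round(y,1),round(w,1),round(l,1),round(a,1),'z',np.median(q[:,2]).round(4),len(q))
E
python3 - <<'E'
from h import *
pose();c=shot('wrist','w5.png');bar(c,(.576,-.152));incup(c);incup(shot('top'))
E
```

```text
t 12.9333 tcp [ 0.5797 -0.0733  0.3748] psi -23.82 tilt [ 0.011 -0.002 -1.   ] w 0.703 f [-1.3  0.9 -0.7] q6 0.25
bar 576.3 -152.0 size 52.5 14.0 dir 64.5 z 0.0838
die top 507.1 -159.5 20.1 20.2 2.4 z 0.0418 302
die top 506.0 -160.2 20.1 20.0 7.4 z 0.0427 92
```

View pics/w5.png

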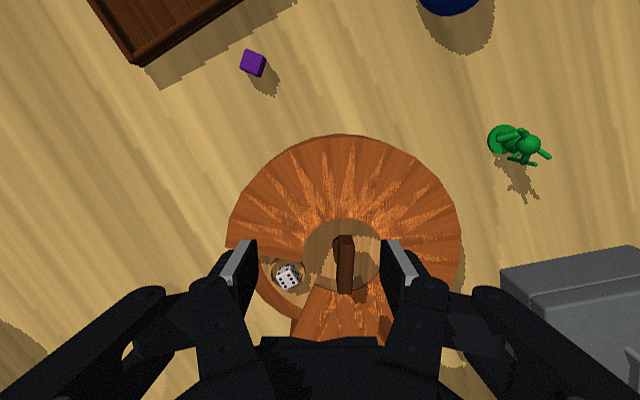

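The die sits in the cup at (288,277), flat, with its top at 42 mm and about 2 mm off centre. The turntable is still on its stop. Reading the settled pose before re-gripping the bar.

```bash
python3 -c "
from h import *
pose();bot.read_camera('top');pose()"
```

```text
t 13.0333 tcp [ 0.576  -0.0736  0.3705] psi -23.84 tilt [ 0. -0. -1.] w 0.704 f [ 0.8  0.1 -0.3] q6 0.25
t 13.0833 tcp [ 0.5751 -0.0737  0.3693] psi -23.87 tilt [-0.002  0.    -1.   ] w 0.703 f [-0.9  0.5 -0.4] q6 0.25
```

Call:
drive_tool(claw=[60,60,60,60,60,60,60,60], slide=[[0.002,-0.08,0],[0.002,-0.157,-0.03],[0.002,-0.157,-0.1],[0.002,-0.157,-0.17],[0.002,-0.157,-0.23],[0.002,-0.157,-0.265],[0.002,-0.157,-0.265],[0.002,-0.157,-0.265]], yaw=[-0.008,-0.008,-0.008,-0.008,-0.008,-0.008,-0.008,-0.008])

```text
time: 13.75
tool_pos: [0.5748, -0.1521, 0.2351]
tcp_rot: [-2.651, -1.677, 0.006]
wrist_force: [0.1, -0.7, -0.5]
width: 0.699
grip_force: 0.0
```

Call:
drive_tool(claw=[8,8,8,8,8,8,8,8], slide=[[0,0,0],[0,0,0],[0,0,0],[0,0,0],[0,0,0],[0,0,0],[0,0,0],[0,0,0]], yaw=[0,0,0,0,0,0,0,0], newtons=60)

```text
time: 14.42
tool_pos: [0.5766, -0.1519, 0.2393]
tcp_rot: [-2.654, -1.68, 0.0]
wrist_force: [-5.0, 2.8, 8.0]
width: 0.15
grip_force: 60.9
```

```bash
python3 -c "
from h import *
pose()"
```

```text
t 14.4167 tcp [ 0.5766 -0.1519  0.2393] psi -25.32 tilt [-0.  0. -1.] w 0.15 f [-5.   2.8  8. ] q6 0.14
```

Call:
drive_tool(claw=[8,8,8,8,8,8,8,8], slide=[[0,0,0],[0,0,0],[0,0,0],[0,0,0],[0,0,0],[0,0,0],[0,0,0],[0,0,0]], yaw=[0.02,0.05,0.08,0.11,0.14,0.17,0.2,0.23])

```text
time: 15.08
tool_pos: [0.576, -0.1519, 0.2392]
tcp_rot: [-1.882, -2.513, 0.001]
wrist_force: [-7.9, 2.6, 10.4]
width: 0.148
grip_force: 61.2
```

Call:
drive_tool(claw=[8,8,8,8,8,8,8], slide=[[0,0,0],[0,0,0],[0,0,0],[0,0,0],[0,0,0],[0,0,0],[0,0,0]], yaw=[0.03,0.06,0.085,0.103,0.103,0.103,0.103])

```text
time: 15.67
tool_pos: [0.5758, -0.152, 0.2393]
tcp_rot: [-1.458, -2.779, 0.002]
wrist_force: [-8.3, 1.8, 10.5]
width: 0.149
grip_force: 61.3
```

Call:
drive_tool(claw=[60,60,60,60,60,60,60,60], slide=[[0,0,0],[0,0,0],[0,0,0],[0,0,0],[0,0.05,0.08],[0,0.1,0.16],[0,0.15,0.24],[0,0.2,0.26]], yaw=[0,0,0,0,0,0,0,0])

```text
time: 16.33
tool_pos: [0.5776, -0.0527, 0.3708]
tcp_rot: [1.461, 2.776, 0.001]
wrist_force: [0.4, -0.2, 0.8]
width: 0.706
grip_force: 0.0
```

```bash
python3 - <<'E'
from h import *
pose();c=shot('wrist');bar(c,(.576,-.152));cup(c);T=shot('top');cup(T);S=shot('scene');cup(S);bar(S,(.576,-.152));pose()
E
```

```text
t 16.3333 tcp [ 0.5776 -0.0527  0.3708] psi 34.5 tilt [ 0.004 -0.002 -1.   ] w 0.706 f [ 0.4 -0.2  0.8] q6 -0.74
bar 579.2 -150.4 size 12.4 52.7 dir 118.0 z 0.0837
cup [ 0.507  -0.1573] n 346 resid 0.0008 rim z 0.0317 floor z 0.0221
cup [ 0.5057 -0.1583] n 38 resid 0.0008 rim z 0.0327 floor z 0.0231
cup [ 0.5083 -0.1569] n 40 resid 0.001 rim z 0.0319 floor z 0.0214
bar 578.3 -152.2 size 16.5 51.5 dir 120.3 z 0.0839
t 16.4833 tcp [ 0.5779 -0.0506  0.3706] psi 34.8 tilt [ 0.007 -0.001 -1.   ] w 0.704 f [-0.7 -0.4 -0.4] q6 -0.74
```

Cup 2 measures at the same spot, so it is on its stop. Now the second die.

Call:
drive_tool(claw=[40,40,40,40,40,40,40,40], slide=[[-0.02,0.08,0],[-0.04,0.16,0],[-0.06,0.24,0],[-0.08,0.32,0],[-0.1,0.4,0],[-0.12,0.48,0],[-0.14,0.55,0],[-0.151,0.607,0]], yaw=[-0.138,-0.138,-0.138,-0.138,-0.138,-0.138,-0.138,-0.138])

```text
time: 17.15
tool_pos: [0.4998, 0.2529, 0.365]
tcp_rot: [-2.022, -2.402, 0.004]
wrist_force: [0.6, 0.1, -0.6]
width: 0.468
grip_force: 0.0
```

```bash
python3 - <<'E'
from h import *
c=shot('wrist');bot.read_camera('top');T=shot('top');pose();c=shot('wrist');dice(c,T,[(205.5,255.8)])
E
```

```text
t 17.3 tcp [0.5006 0.2523 0.3651] psi 9.96 tilt [-0.003 -0.002 -1.   ] w 0.467 f [-0.9  0.7 -0.1] q6 0.25
[321. 181.] plane [0.5026 0.2536 0.027 ] depth z 0.0273 tri [0.5017 0.2528 0.0233] gap 0.0022 size 0.0183 0.0188 yaw 10.0
```

Call:
drive_tool(claw=[40,40,40,40,40,40,40,40], slide=[[0.003,0.002,-0.07],[0.003,0.002,-0.14],[0.003,0.002,-0.21],[0.003,0.002,-0.28],[0.003,0.002,-0.3],[0.003,0.002,-0.3],[0.003,0.002,-0.3],[0.003,0.002,-0.3]], yaw=[0,0,0,0,0,0,0,0])

```text
time: 18.02
tool_pos: [0.5043, 0.2521, 0.2193]
tcp_rot: [2.024, 2.4, 0.005]
wrist_force: [0.9, 0.5, -0.2]
width: 0.466
grip_force: 0.0
```

```bash
python3 -c "
from h import *
bot.read_camera('top');bot.read_camera('top');pose()"
```

```text
t 18.1167 tcp [0.5043 0.2526 0.2199] psi 9.75 tilt [ 0.005  0.002 -1.   ] w 0.468 f [ 0.3 -0.6  0.2] q6 0.25
```

Call:
drive_tool(claw=[40,40,40,40,40,40], slide=[[-0.002,0.001,-0.03],[-0.002,0.001,-0.062],[-0.002,0.001,-0.062],[-0.002,0.001,-0.062],[-0.002,0.001,-0.062],[-0.002,0.001,-0.062]], yaw=[0,0,0,0,0,0])

```text
time: 18.62
tool_pos: [0.5025, 0.2532, 0.1878]
tcp_rot: [2.023, 2.402, 0.004]
wrist_force: [0.5, -0.3, -0.1]
width: 0.469
grip_force: 0.0
```

Call:
drive_tool(claw=[10,10,10,10,10,10,10], slide=[[0,0,0],[0,0,0],[0,0,0],[0,0,0],[0,0,0],[0,0,0],[0,0,0]], yaw=[0,0,0,0,0,0,0], newtons=30)

```text
time: 19.2
tool_pos: [0.5024, 0.2531, 0.1873]
tcp_rot: [2.024, 2.402, 0.003]
wrist_force: [-0.1, -1.6, 5.9]
width: 0.223
grip_force: 30.1
```

```bash
python3 -c "
from h import *
pose()"
```

```text
t 19.2 tcp [0.5024 0.2531 0.1873] psi 9.77 tilt [ 0.002  0.001 -1.   ] w 0.223 f [-0.1 -1.6  5.9] q6 0.25
```

Call:
drive_tool(claw=[10,10,10,10,10,10,10,10], slide=[[0,0,0.07],[0,0,0.14],[0,0,0.223],[0,-0.08,0.223],[0,-0.16,0.223],[0,-0.24,0.223],[0,-0.32,0.223],[0,-0.4,0.223]], yaw=[0,0,0,-0.028,-0.028,-0.028,-0.028,-0.028])

```text
time: 19.87
tool_pos: [0.5011, 0.0512, 0.2977]
tcp_rot: [2.127, 2.312, 0.0]
wrist_force: [1.3, -0.5, 0.2]
width: 0.224
grip_force: 29.5
```

Call:
drive_tool(claw=[10,10,10,10,10,10,10,10], slide=[[0.008,-0.08,0],[0.008,-0.16,0],[0.008,-0.24,0],[0.008,-0.32,0],[0.008,-0.39,0],[0.008,-0.422,0],[0.008,-0.422,0],[0.008,-0.422,0]], yaw=[0,0,0,0,0,0,0,0])

```text
time: 20.53
tool_pos: [0.5054, -0.1591, 0.2973]
tcp_rot: [-2.13, -2.308, 0.0]
wrist_force: [-0.2, -0.2, -0.5]
width: 0.222
grip_force: 29.5
```

```bash
python3 -c "
from h import *
bot.read_camera('top');bot.read_camera('top');pose()"
```

```text
t 20.6333 tcp [ 0.5055 -0.1575  0.2973] psi 4.74 tilt [-0.001  0.001 -1.   ] w 0.221 f [ 0.2 -0.5  0.6] q6 -0.43
```

Call:
drive_tool(claw=[10,10,10,10,10,10,10,10], slide=[[0.002,0,-0.06],[0.002,0,-0.12],[0.002,0,-0.15],[0.002,0,-0.17],[0.002,0,-0.182],[0.002,0,-0.182],[0.002,0,-0.182],[0.002,0,-0.182]], yaw=[0,0,0,0,0,0,0,0])

```text
time: 21.3
tool_pos: [0.5076, -0.1582, 0.208]
tcp_rot: [2.126, 2.31, 0.002]
wrist_force: [0.5, -0.7, -0.9]
width: 0.223
grip_force: 29.5
```

```bash
python3 -c "
from h import *
pose()"
```

```text
t 21.3 tcp [ 0.5076 -0.1582  0.208 ] psi 4.76 tilt [ 0.002 -0.001 -1.   ] w 0.223 f [ 0.5 -0.7 -0.9] q6 -0.43
```

Call:
drive_tool(claw=[10,32,32,32,32,32,32,32], slide=[[-0.002,0,-0.003],[-0.002,0,-0.003],[-0.002,0,-0.003],[-0.002,0,-0.003],[-0.002,0,0.02],[-0.002,0,0.09],[-0.002,0.08,0.16],[-0.002,0.15,0.24]], yaw=[0,0,0,0,0,0,0.035,0.07])

```text
time: 21.97
tool_pos: [0.5055, -0.0989, 0.3114]
tcp_rot: [-1.859, -2.532, 0.0]
wrist_force: [0.4, -0.3, -0.0]
width: 0.377
grip_force: 0.0
```

Call:
drive_tool(claw=[60,60,60,60,60], slide=[[0.05,0.05,0.06],[0.1,0.05,0.12],[0.14,0.05,0.12],[0.14,0.05,0.12],[0.14,0.05,0.12]], yaw=[0.035,0.07,0.097,0.097,0.097])

```text
time: 22.38
tool_pos: [0.5764, -0.0735, 0.3712]
tcp_rot: [1.455, 2.782, 0.001]
wrist_force: [-1.3, -1.1, -0.6]
width: 0.702
grip_force: 0.0
```

```bash
python3 - <<'E'
from h import *
c=shot('wrist','w6.png');bar(c,(.576,-.152));incup(c);T=shot('top');incup(T);incup(shot('scene'));pose()
E
```

```text
bar 576.3 -151.8 size 14.2 51.9 dir 124.5 z 0.0839
die top 507.2 -158.6 19.8 20.0 4.8 z 0.0419 367
die top 500.6 -159.3 20.2 28.4 89.6 z 0.0431 89
die top 508.5 -159.3 19.7 19.2 3.5 z 0.042 46
t 22.5333 tcp [ 0.5745 -0.0738  0.3687] psi 34.72 tilt [-0.003  0.    -1.   ] w 0.699 f [-0.2 -0.2 -0.2] q6 -0.78
```

View pics/w6.png

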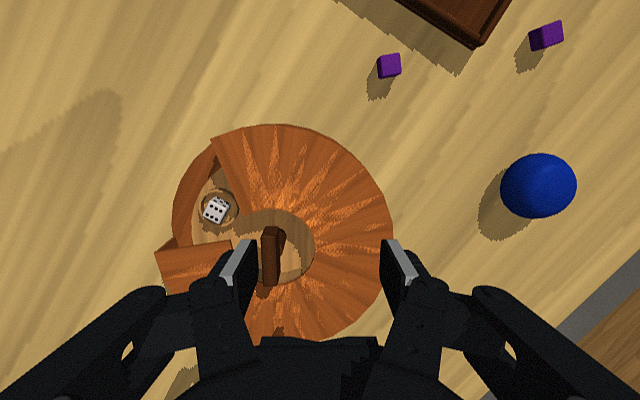

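The second die lies flat in the cup at (215,210), and the bar stands at 124.5°. Grip the bar and turn +60° to shut.

Call:
drive_tool(claw=[60,60,60,60,60,60,60,60], slide=[[0.004,-0.08,0],[0.004,-0.156,-0.03],[0.004,-0.156,-0.1],[0.004,-0.156,-0.17],[0.004,-0.156,-0.23],[0.004,-0.156,-0.263],[0.004,-0.156,-0.263],[0.004,-0.156,-0.263]], yaw=[0,0,0,0,0,0,0,0])

```text
time: 23.2
tool_pos: [0.5761, -0.1517, 0.2365]
tcp_rot: [-1.455, -2.779, 0.001]
wrist_force: [0.3, 0.1, -0.6]
width: 0.7
grip_force: 0.0
```

Call:
drive_tool(claw=[8,8,8,8,8,8,8,8], slide=[[0,0,0],[0,0,0],[0,0,0],[0,0,0],[0,0,0],[0,0,0],[0,0,0],[0,0,0]], yaw=[0,0,0,0,0,0,0,0], newtons=60)

```text
time: 23.87
tool_pos: [0.5769, -0.1532, 0.2407]
tcp_rot: [-1.455, -2.784, 0.006]
wrist_force: [-8.8, -5.1, 9.6]
width: 0.151
grip_force: 60.0
```

```bash
python3 -c "
from h import *
pose()"
```

```text
t 23.8667 tcp [ 0.5769 -0.1532  0.2407] psi 34.84 tilt [-0.002 -0.003 -1.   ] w 0.151 f [-8.8 -5.1  9.6] q6 -0.91
```

Call:
drive_tool(claw=[8,8,8,8,8,8,8,8], slide=[[0,0,0],[0,0,0],[0,0,0],[0,0,0],[0,0,0],[0,0,0],[0,0,0],[0,0,0]], yaw=[0.02,0.05,0.08,0.11,0.14,0.17,0.2,0.23])

```text
time: 24.53
tool_pos: [0.5772, -0.1528, 0.2407]
tcp_rot: [-0.369, -3.119, 0.004]
wrist_force: [-8.8, -3.1, 9.3]
width: 0.149
grip_force: 59.9
```

Call:
drive_tool(claw=[8,8,8,8,8,8,8], slide=[[0,0,0],[0,0,0],[0,0,0],[0,0,0],[0,0,0],[0,0,0],[0,0,0]], yaw=[0.03,0.06,0.085,0.103,0.103,0.103,0.103])

```text
time: 25.12
tool_pos: [0.5772, -0.1526, 0.2407]
tcp_rot: [0.13, -3.138, 0.003]
wrist_force: [-8.7, -3.6, 9.5]
width: 0.147
grip_force: 60.0
```

Call:
drive_tool(claw=[60,60,60,60,60,60,60,60], slide=[[0,0,0],[0,0,0],[0,0,0],[0,0,0],[0,0,0.08],[0,0,0.16],[0,0,0.24],[0,0,0.3]], yaw=[0,0,0,0,0,0,0,0])

```text
time: 25.78
tool_pos: [0.5783, -0.1516, 0.3919]
tcp_rot: [-0.13, 3.136, -0.002]
wrist_force: [1.4, -0.6, 1.0]
width: 0.704
grip_force: 0.0
```

```bash
python3 - <<'E'
from h import *
bot.read_camera('top');pose();c=shot('wrist','w7.png');bar(c,(.576,-.152));bar(shot('scene'),(.576,-.152))
C=np.array([.5763,-.152]);P=cloud(c);d=P[...,:2]-C;r=np.hypot(d[...,0],d[...,1]);a=np.degrees(np.arctan2(-d[...,1],-d[...,0]))
k=(r>.055)&(r<.10)&(abs(a)<60)
print([f"{x}:{np.median(P[...,2][k&(abs(a-x)<1.5)])*1000:.0f}" for x in range(-36,45,3) if (k&(abs(a-x)<1.5)).sum()>5])
E
```

```text
t 25.8333 tcp [ 0.58   -0.1521  0.399 ] psi 94.75 tilt [ 0.013 -0.004 -1.   ] w 0.702 f [ 2.  -0.6  4.8] q6 -1.95
bar 576.7 -151.5 size 51.6 13.2 dir 4.5 z 0.0839
bar 578.9 -152.6 size 50.4 16.9 dir 1.7 z 0.0841
['-36:54', '-33:54', '-30:54', '-27:53', '-24:44', '-21:44', '-18:44', '-15:44', '-12:44', '-9:44', '-6:44', '-3:44', '0:44', '3:367', '6:44', '9:44', '12:44', '15:44', '18:44', '21:44', '24:44', '27:44', '30:44', '33:53', '36:54', '39:54', '42:54']
```

View pics/w7.png

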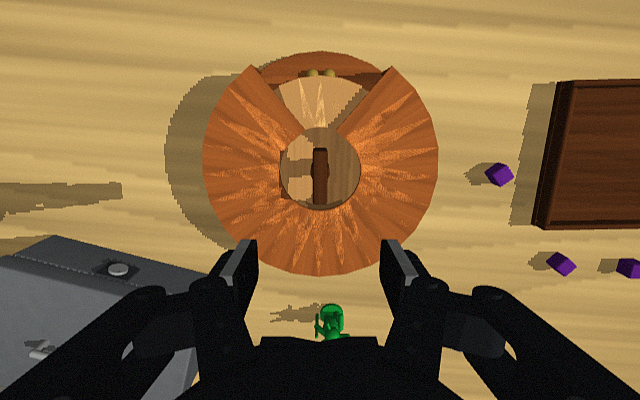

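The block fills the opening at (319,100), the bar is at 4.5° (on the shut stop), the gripper is clear, and the goblin at (331,320) is standing. Handing in.

```bash
python3 -c "
from h import *
bot.read_camera('top');bot.read_camera('top');pose();print(bot.finish_job())"
```

```text
t 26.0333 tcp [ 0.5776 -0.1515  0.3879] psi 94.74 tilt [-0.  0. -1.] w 0.703 f [-0.1 -0.2 -1. ] q6 -1.95
the job is handed in; nothing more can be done
None
```

I put both dice away, one flat in each cup, shut the keeper with a solid block on its stop, left the bystanders alone, and handed the job in at about 26 s; no verdict came back.

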